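# Raise the enclosure's sash to its working mark and slide the tip box in

### The job

Without gripping anything, push the sliding front window of the bench-top enclosure up from beneath its lip until the index at the end of its bottom rail is level with the point of the black marker tab on the left post, taking care not to run well past the mark. Then, with the window left at that height, push the box of pipette tips that stands in front of the enclosure along the worktop until the whole box is inside. Do not lift the box, pinch the lip, shift the marker tab or disturb the other things.

Things in the scene. Friction and masses are not known exactly. Their poses are not given: they have to be found in the camera images.
- hood: Fixed floorless enclosure, clear walls, white frame, 480 wide (y), 240 deep, 380 mm high plus filter head. Origin on the worktop, middle of the mouth's front edge; x level inwards, y to the left post, z up. Its front leans back 25 degrees, along (0.423, 0, 0.906) from the origin. Mouth clear from y -0.220 to +0.220 between 34 mm posts. Jar and dish inside at the rear left (x > 0.12, y > -0.02).
- sash (a joint): Travel of the clear sliding window up its leaning front, m; 0 fully down, 0.19 upper stop, starts at 0 to 0.02. Moves along (0.423, 0, 0.906) of the enclosure's frame. Counterweighted: about 3 to 6 N along the slope push it up, and it stays where it is left. The tip box cannot pass until it is raised.
- lip_mid (a point): Middle of the underside of the window's lip; moves with the window. Fully down it lies at (-0.001, 0, 0.061) in the enclosure's frame. The lip, an aluminium shelf 400 mm long in y and 9 mm thick, stands out square from the leaning window along (-0.906, 0, 0.423); its underside reaches 17 mm outwards and 15 mm inwards of this point. It may be pushed anywhere along its length.
- sash_index (a point): End of the small dark steel index blade (21 x 12 x 5 mm) at the left end of the window's bottom rail, beside the post; moves with the window.
- tab_point (a point): Point of the black marker tab (30 x 20 mm, a white line across it) clipped on the left white post beside the window. The window is right when sash_index is at the same height. Axes as the enclosure's.
- marker_tab (a joint): Place of the marker tab along the post, m, on the same scale as joint sash: the window is at the mark when the two values are equal. Differs each time (0.10 to 0.145), stiff; leave it.
- tip_box: Loose blue box of pipette tips, clear lid, 122 x 89 x 80 mm, 0.11 to 0.21 kg, origin at the centre of its underside, x along its long side. Stands just in front of the lip (10 to 55 mm) on the right half of the mouth, centre at y -0.055 to -0.115 of the enclosure, long side across the mouth (90 degrees to the enclosure, give or take 0.2 rad). Slides on the worktop.
- tip_box_centre (a point): Centre of the tip box, 40 mm above its underside.
- tip_box_corner0 (a point): Foot corner of the tip box at +60, +42 mm of its own x, y.
- tip_box_corner1 (a point): Foot corner of the tip box at +60, -42 mm of its own x, y.
- tip_box_corner2 (a point): Foot corner of the tip box at -60, +42 mm of its own x, y.
- tip_box_corner3 (a point): Foot corner of the tip box at -60, -42 mm of its own x, y.
- jar_red: Jar with red lid, 88 x 88 x 122 mm, inside the enclosure at the rear left; leave alone. Origin: centre of underside.
- dish: Petri dish, 64 x 15 mm, inside the enclosure at the rear; leave alone. Origin: centre of underside.
- timer: White bench timer, 47 x 66 x 64 mm, on the worktop to the left; leave alone.
- pen: Marker pen, 130 x 12 mm, lying front left; leave alone.
- jar_black: Jar with black lid, 57 x 57 x 76 mm, to the left; leave alone.
- wash_bottle: Wash bottle with red cap, 67 x 110 x 202 mm, left of the enclosure; leave alone.

How it is judged (in metres and radians):
On the way, in this order (a step that is already met when the one before it is completed fails the run):
1. the window stands at the mark (8 mm up or down) (z of sash_index in the frame of tab_point between -0.008 and 0.008 m), for 0.3 s.
2. the whole tip box is inside the enclosure (x of each of tip_box_corner0, tip_box_corner1, tip_box_corner2, tip_box_corner3 in the frame of hood above 0 m), for 0.2 s.
At the end, for the whole second after the job is handed in: The window's index is level with the marker tab's point within 8 mm and the window is at rest; all four foot corners of the tip box are behind the front edge of the enclosure, the box standing flat and still on the worktop (all of step 1 and all of step 2 and angle between tip_box's own z axis and vertical below 0.05 rad and height (world z) of tip_box below 0.005 m and linear speed of tip_box below 0.01 m/s and velocity of joint sash between -0.005 and 0.005 m/s); the robot touches nothing.
It fails at once if the window is pushed more than 20 mm past the mark (z of sash_index in the frame of tab_point above 0.02 m).
It fails at once if the lip is pinched from above and below, or the tip box gripped by two opposite sides ((contact force between the fingers and sash_c2 above 4 N and contact force between the fingers and sash_c3 above 4 N) or (contact force between the fingers and tip_box_c3 above 1.5 N and contact force between the fingers and tip_box_c4 above 1.5 N) or (contact force between the fingers and tip_box_c5 above 1.5 N and contact force between the fingers and tip_box_c6 above 1.5 N) or (contact force between the fingers and tip_box_c7 above 1.5 N and contact force between the fingers and tip_box_c8 above 1.5 N) or (contact force between the fingers and tip_box_c9 above 1.5 N and contact force between the fingers and tip_box_c10 above 1.5 N)).
It fails at once if the tip box is lifted or tipped (height (world z) of tip_box_centre above 0.055 m or angle between tip_box's own z axis and vertical above 0.3 rad).
It fails at once if the marker tab is shifted (distance of tab_point from where it was at the start of the episode above 0.006 m).
It fails at once if another thing is disturbed (distance of any of jar_red, dish, timer, pen, jar_black, wash_bottle from where it was at the start of the episode above 0.03 m).
It also fails if it takes over 58 s, if anything falls off the work surface, if the arm or the gripper's body presses on something with over 40 N, if the wrist force passes 120 N, or if a joint passes its speed limit or range.

### The arm

A 6-joint arm with a two-finger parallel gripper is mounted at the origin on a cart in front of the work surface, level with it; the furniture and walls round the work are solid. World frame = base frame: x ahead of the robot, y to its left, z up, the work surface at z = 0. Lengths are in mm, angles in rad, forces in N, time in s.
With the tool pointing down it reaches from about 275 to 750 mm from the base axis. Payload 10.2 kg.
Tool frame: the origin (TCP) lies midway between the tips of the shut fingers; the grasp point (between the pads) lies grip_depth behind it (grip_depth is the distance from the TCP to the grasp point, in mm); z points along the fingers, y is the line along which they close (so a half turn about z gives the same grasp; the last joint's range is limited). The gripper opens to 85 mm and grips with 20 to 120 N. Pads are 22 mm wide; open, the fingers measure 114 mm over their backs; the gripper's body (76 mm by 85 mm) begins 54 mm behind the grasp point. The pads swing forward as they close: fully open they stand 13 mm farther back than shut.
Start: joints at [-1.437, 0.313, 1.498, -0, 1.331, -0.223], TCP at [183.358, -491.946, 205.794] pointing down, gripper open.
Joint ranges: [-2.94, 2.94], [-0.97, 2.17], [0.19, 2.56], [-1.23, 4.37], [0.02, 3.11], [-2.88, 2.88]. Speed limits (rad/s): [2.39, 2.39, 3.01, 3.14, 3.14, 3.14].

### API

Orientations are given as a unit quaternion [w, x, y, z].
In Python, from rig import * gives the robot as it stands.
- The arm moves only by the tool servo_tool, never from a script. Its argument "commands" is a list of rows, each a list of 3 entries, a list of its own where there are three numbers: the gripper command: -1 is fully open, 1 is shut, values between are in proportion, then the shift along the tool's x, y, z in m, then the turn, a rotation vector about the tool's x, y, z in units of 6 degrees (1.0 is 6 degrees). In form: [[grip, [dx, dy, dz], [ax, ay, az]], ...]. A call has 1 to 10 rows; each row shifts and turns the commanded pose from where the row before left it, along the tool's axes as they then stand; what a row does not reach is not made up. A row lasts 1/12 s, in which the tool goes at most 41.7 mm and 7.16 degrees, less where a joint would pass 70% of its speed; a pose out of reach is approached as far as the arm can. A call is refused whole if a number of a shift passes 0.0417 or a number of a turn 1, either way. A call with a gripper value outside its range is refused whole. The fingers move at their own pace and stop on an object; "squeeze" is the grip in N (left out, the last holds). Time passes only in rows, so rows that do not move let the fingers close. It gives the time, the measured TCP pose, the force, the opening and the grip force at its end, in the units of the state.
- sense(): the state, without advancing time (a new reading comes with each control period).
- capture(name): name is "scene" or "top"; returns a dict with "pixels" (480x640x3 uint8, red, green, blue), "z_map" (480x640 float32, mm along the optical axis (not along the pixel's ray), 0 where there is no reading), "fx", "fy", "cx", "cy" (pixels), "rvec" (rotation vector, rad) and "tvec" (3), from world to camera coordinates, as OpenCV has them. Camera axes: x right, y down, z forward; pixel columns grow to the right and rows downward; lengths in mm; the calibration is good to about 2 mm. A picture is of the moment at which its call begins.
- finish_job(): hands the job in; it is judged then, once.
The state is a dict: "time_s": time; "joints": joint angles; "dq": joint speeds; "tau": joint torques, N m; "eef_pos": TCP position; "ee_rot": TCP orientation; "force": force on the tool from outside, world axes, zero at the start; "wrist_torque": the same for the moment, N m; "grip_width": opening from 0.0 (shut) to 1.0 (fully open); "grip_force": force on a finger pad.
Only numpy, scipy, OpenCV 4.12 (cv2) and the standard library are available. Lean on these libraries where they do the work, as an engineer would, in place of code of your own. Each camera call takes 0.05 s, during which the arm holds its last target. There are 200 camera calls.

## Working session

There is one attempt and no reset: what is moved stays moved. The work goes in short steps, Python scripts to look and compute and a tool call to move; the robot and the scene stay as the last step left them, time stands still between calls to the robot, and variables do not carry over. Pictures are saved under pics/ and viewed, at most 10 in all, crops included, and the job is handed in when it is done.

Besides the shell and the picture viewer there is one more tool, called after "Request:" by a JSON object that holds its "fn" and its "kwargs". servo_tool: Moves the arm, as the interface text tells. Its arguments: {"type":"object","properties":{"commands":{"type":"array"},"squeeze":{"type":"number"}},"required":["commands"]}

```bash
ls; mkdir -p pics; cat > h.py <<'E'
from rig import *
import numpy as np, cv2
from scipy.spatial.transform import Rotation as R
def shot(n,f):
    c=capture(n); cv2.imwrite('pics/'+f+'.png',c['pixels'][:,:,::-1]); np.savez('pics/'+f+'.npz',**c); return c
def unproj(c,u,v,z=None):
    z=c['z_map'][int(v),int(u)] if z is None else z
    p=np.array([(u-c['cx'])/c['fx']*z,(v-c['cy'])/c['fy']*z,z])
    return R.from_rotvec(np.ravel(c['rvec'])).inv().apply(p-np.ravel(c['tvec']))
def cloud(c):
    v,u=np.mgrid[:480,:640]; z=c['z_map']
    p=np.stack([(u-c['cx'])/c['fx']*z,(v-c['cy'])/c['fy']*z,z],-1).reshape(-1,3)
    return R.from_rotvec(np.ravel(c['rvec'])).inv().apply(p-np.ravel(c['tvec'])).reshape(480,640,3)
def plane_hit(c,u,v,n,d):
    r=R.from_rotvec(np.ravel(c['rvec'])).inv(); o=r.apply(-np.ravel(c['tvec']))
    k=r.apply([(u-c['cx'])/c['fx'],(v-c['cy'])/c['fy'],1]); return o+k*(d-n@o)/(n@k)
def proj(c,p):
    q=R.from_rotvec(np.ravel(c['rvec'])).apply(p)+np.ravel(c['tvec']); return [c['fx']*q[0]/q[2]+c['cx'],c['fy']*q[1]/q[2]+c['cy']]
E
python3 - <<'E'
from h import *
for n in('scene','top'):
    c=shot(n,n+'0'); r=R.from_rotvec(np.ravel(c['rvec'])).inv(); print(n,r.apply(-np.ravel(c['tvec'])),r.apply([0,0,1]),c['fx'])
s=sense(); print(s)
E
```

```text
pics
scene [105.32163389 846.75667111 689.20957463] [ 0.44437414 -0.71714326 -0.53687723] 528.5293385240371
top [ 377.96175903   21.03213378 1218.43117042] [ 1.73132997e-01 -6.34731362e-04 -9.84898250e-01] 527.0828590157312
{'time_s': 0.1, 'joints': array([-1.43740365e+00,  3.13388213e-01,  1.49832607e+00, -4.24673953e-05,
        1.33097792e+00, -2.23393018e-01]), 'dq': array([-0.00037484, -0.00181651, -0.00155483, -0.00037208,  0.00062856,
        0.00124306]), 'tau': array([ 2.24342097e-03, -4.12899721e+01, -2.60141605e+01, -2.18715968e-04,
        3.02300694e-03,  9.19666860e-06]), 'eef_pos': array([ 183.31169984, -491.69977567,  205.30848954]), 'ee_rot': array([-5.50145470e-04,  9.84129104e-01,  1.77453105e-01,  4.12922776e-06]), 'force': array([-0.58864189,  0.19721928, -0.30000735]), 'wrist_torque': array([-0.00108236,  0.01669514,  0.03553245]), 'grip_force': 0.0, 'grip_width': 0.9970835479711055}
```

View pics/scene0.png

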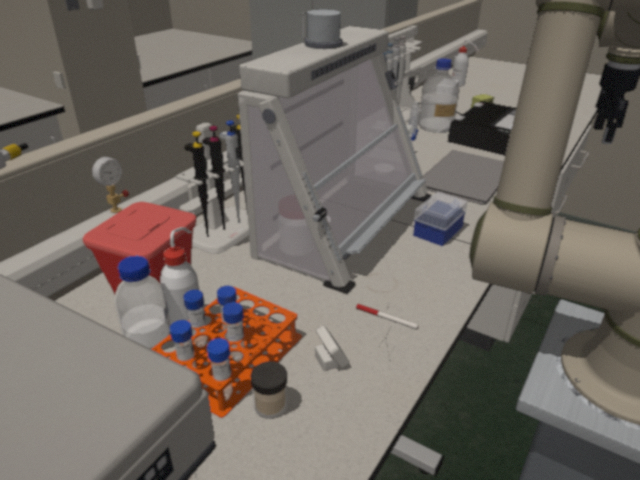

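View pics/top0.png

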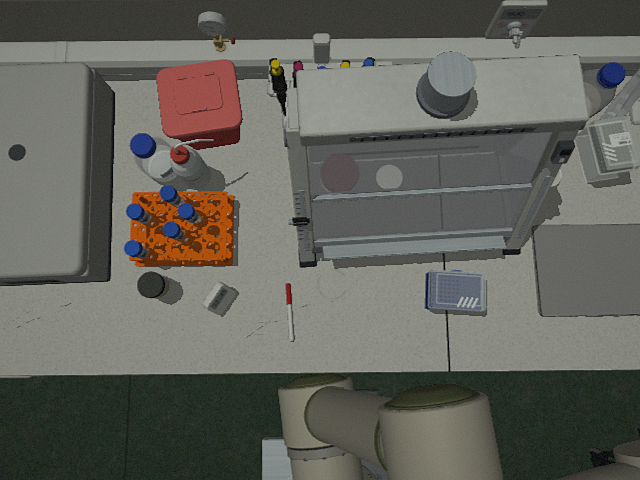

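The scene picture shows the left post from (270,110) to (345,285), the tab near (320,213), and the tip box at (440,220). The top picture shows the post feet near (307,260) and (512,250), and the box at (456,292). I'll enlarge both areas.

```bash
python3 - <<'E'
from h import *
a=cv2.imread('pics/scene0.png')[180:300,260:470]; b=cv2.imread('pics/top0.png')[180:325,280:540]
a=cv2.resize(a,None,fx=3.5,fy=3.5,interpolation=cv2.INTER_CUBIC)
cv2.imwrite('pics/a.png',a); cv2.imwrite('pics/b.png',cv2.resize(b,None,fx=3,fy=3,interpolation=cv2.INTER_CUBIC))
c=dict(np.load('pics/top0.npz'));P=cloud(c);
for u,v in [(307,262),(300,262),(314,262),(512,250),(304,240),(300,200),(296,150),(540,190),(400,246),(330,254),(505,241),(456,290),(430,250),(400,275),(400,330)]: print(u,v,P[v,u].round(1))
E
```

```text
307 262 [538.4  57.3   9.1]
300 262 [537.9  73.2  14.2]
314 262 [537.7  41.   13. ]
512 250 [ 561.5 -417.8   11.2]
304 240 [574.2  60.8  99.9]
300 200 [631.9  64.  221.8]
296 150 [690.   65.4 344.4]
540 190 [ 649.6 -408.1  213.2]
400 246 [ 563.  -149.2   75.5]
330 254 [546.3   4.8  78.8]
505 241 [ 580.4 -398.2   25. ]
456 290 [ 465.1 -266.3   78.3]
430 250 [ 553.  -214.    78.6]
400 275 [ 506.9 -157.7    2.3]
400 330 [ 3.814e+02 -1.536e+02 -1.000e-01]
```

View pics/a.png

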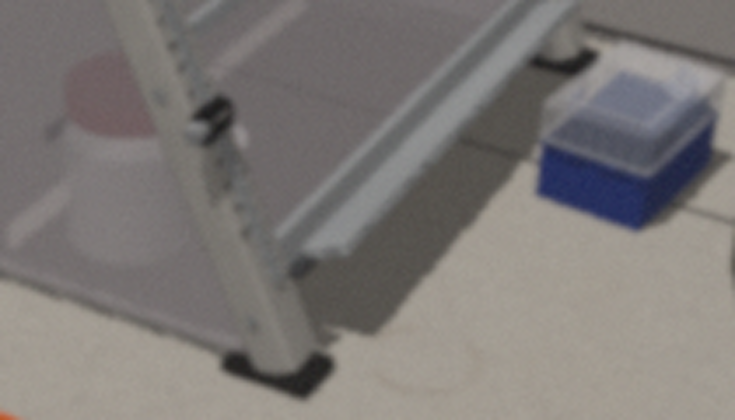

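View pics/b.png

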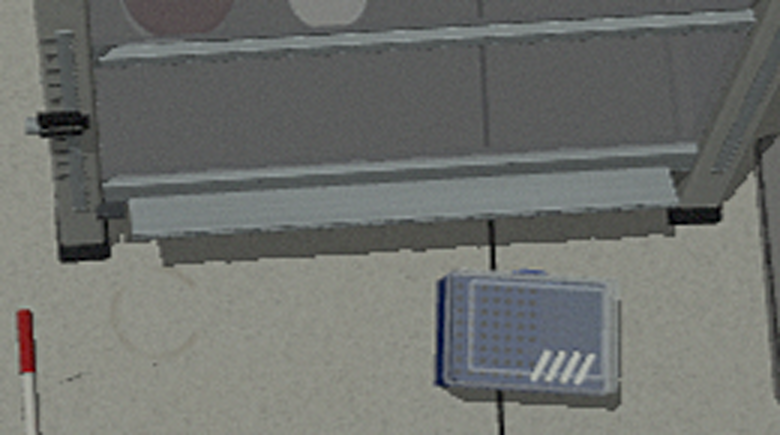

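The crops show the tab on the left post at b (62,123), with its white end at a (240,135). The index blade is at b (113,210) and a (300,265). The lip spans b (130-680, 170-235), and the box has a small yaw. Next I'll compute the geometry.

```bash
python3 - <<'E'
import rig; print([x for x in dir(rig) if x[0]!='_'])
from h import *
c=dict(np.load('pics/top0.npz'));P=cloud(c)
s=dict(np.load('pics/scene0.npz'));S=cloud(s)
# post faces: top cam, left post band
def fit(p):
    for _ in range(4):
        m=p.mean(0); n=np.linalg.svd(p-m,full_matrices=False)[2][2]; d=abs((p-m)@n); p=p[d<max(2,2*np.median(d))]
    return n*np.sign(n[2]),m,len(p)
Q=P.reshape(-1,3)
for lo,hi in((45,75),(-430,-400)):
    k=(Q[:,1]>lo)&(Q[:,1]<hi)&(Q[:,2]>25)&(Q[:,2]<330)&(Q[:,0]>530)&(Q[:,0]<720); 
    k&=abs(Q[:,0]-(540 if lo>0 else 560)-.466*Q[:,2])<25
    print('post',fit(Q[k]))
    for z in (100,200,300):
        q=Q[k&(abs(Q[:,2]-z)<8)]; print(z,len(q),q.min(0).round(),q.max(0).round(),np.median(q,0).round(1))
# lip: edge points
for v0 in (340,380,420,460,495):
    col=P[225:262,v0]; k=(col[:,2]>60)&(col[:,2]<110); print('lip',v0,col[k][-1].round(1),col[k][0].round(1))
# box top
k=(Q[:,0]>400)&(Q[:,0]<535)&(Q[:,1]>-350)&(Q[:,1]<-180)&(Q[:,2]>68)&(Q[:,2]<95)
q=Q[k]; print('box',q.mean(0),np.median(q[:,2]),cv2.minAreaRect(q[:,:2].astype(np.float32)))
E
```

```text
['PlanningError', 'capture', 'finish_job', 'grip_depth', 'sense']
post (array([-0.90183505, -0.0748126 ,  0.42555448]), array([628.56922742,  59.43671495, 210.86771388]), 1077)
100 68 [569.  46.  92.] [584.  74. 108.] [576.3  60.5 100.4]
200 75 [617.  45. 193.] [628.  75. 207.] [623.1  60.9 199.2]
300 121 [663.  46. 292.] [699.  75. 308.] [671.2  60.4 301.2]
post (array([-0.90435961, -0.07534411,  0.42006781]), array([ 626.13863819, -413.94631129,  155.28910602]), 803)
100 59 [ 592. -429.   92.] [ 605. -400.  108.] [ 599.5 -412.5   98.1]
200 79 [ 638. -428.  192.] [ 652. -400.  208.] [ 646.7 -413.5  200.1]
300 48 [ 676. -424.  298.] [ 682. -400.  308.] [ 678.9 -409.8  302.9]
lip 340 [537.8 -17.   75.2] [595.9 -16.8 108.5]
lip 380 [ 541.7 -104.9   72.8] [ 599.9 -103.   106.3]
lip 420 [ 546.8 -192.1   77.5] [ 603.1 -189.   107.5]
lip 460 [ 550.8 -280.7   74.2] [ 603.7 -276.9  100.3]
lip 495 [ 555.  -358.9   70.7] [ 604.2 -354.6   94.3]
box [ 466.09689898 -269.88716828   78.4099222 ] 78.39916040044726 ((466.4692077636719, -270.66021728515625), (119.72711181640625, 83.99021911621094), 86.34288024902344)
```

```bash
cat >> h.py <<'E'
O=np.array([558.,-178,0]); psi=0.0505
HR=np.array([[np.cos(psi),np.sin(psi),0],[-np.sin(psi),np.cos(psi),0],[0,0,1]])
def hood(p): return (np.asarray(p)-O)@HR.T
def slope(p):
    h=hood(p); return np.stack([h[...,0]*.4226+h[...,2]*.9063,h[...,1],-h[...,0]*.9063+h[...,2]*.4226],-1) # t,y,n
def world(h): return np.asarray(h)@HR+O
def unslope(t,y,n): return world([t*.4226-n*.9063,y,t*.9063+n*.4226])
E
python3 - <<'E'
from h import *
for f in('scene0','top0'):
    c=dict(np.load(f'pics/{f}.npz'));P=cloud(c);T=slope(P); g=c['pixels'].astype(int)
    dark=(g.max(2)<90)&(T[...,1]>185)&(T[...,1]<290)&(T[...,0]>40)&(T[...,0]<230)&(abs(T[...,2]-15)<45)
    n,l,st,ce=cv2.connectedComponentsWithStats(dark.astype(np.uint8))
    for i in range(1,n):
        if st[i,4]>6:
            q=T[l==i]; print(f,st[i],'mean',q.mean(0).round(1),'lo',q.min(0).round(1),'hi',q.max(0).round(1))
# print unrectified slope picture (front plane n=15) from both cameras, 2.5px/mm
ims=[]
for f in('scene0','top0'):
    c=dict(np.load(f'pics/{f}.npz'))
    t,y=230,285; pts=[(230,290),(230,170),(40,170),(40,290)]
    src=np.float32([proj(c,unslope(a,b,18)) for a,b in pts]); dst=np.float32([(0,0),(360,0),(360,570),(0,570)])
    im=cv2.warpPerspective(c['pixels'][:,:,::-1],cv2.getPerspectiveTransform(src,dst),(360,570),flags=cv2.INTER_CUBIC)
    for k in range(40,231,10): cv2.line(im,(0,int((230-k)*3)),(8 if k%50 else 20,int((230-k)*3)),(0,0,255),1)
    ims.append(im)
cv2.imwrite('pics/rect.png',np.hstack(ims))
E
```

```text
scene0 [315 207  13  27 179] mean [167.3 242.8  19.4] lo [134.5 204.5   4. ] hi [186.1 266.1  27.1]
scene0 [342 253   9   7  42] mean [ 63.2 215.3  17.2] lo [ 59.2 202.3   7.6] hi [ 65.6 224.8  23.1]
top0 [289 193  40  61 721] mean [148.7 226.9  14.7] lo [ 45.7 185.1  -8.5] hi [229.9 264.5  27.9]
```

View pics/rect.png

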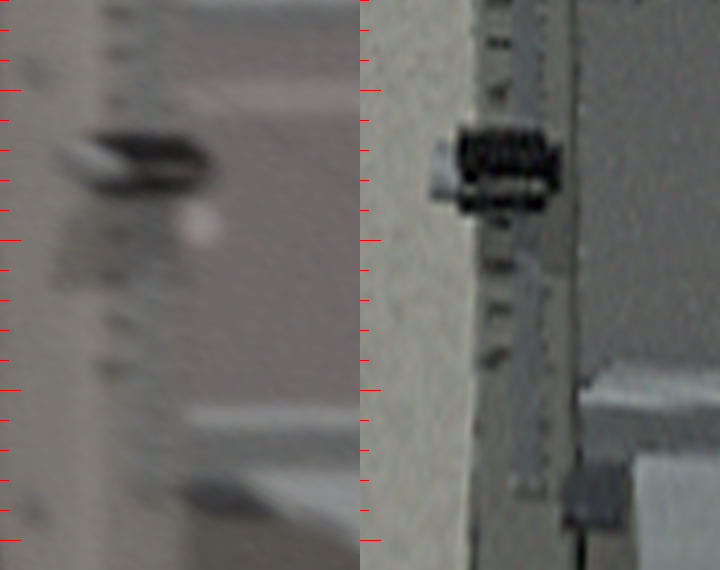

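The rectified view (scene left, top right) puts the tab's white line at about t=173 mm along the slope. The index blade is at about t=64 mm, so the window must go up roughly 109 mm. I'll shut the fingers and move in front of the left half of the lip.

Request:
{"fn": "servo_tool", "kwargs": {"commands": [[1,[0.039,-0.026,0],[0,0,0]],[1,[0.039,-0.026,0],[0,0,0]],[1,[0.039,-0.026,0],[0,0,0]],[1,[0.039,-0.026,0],[0,0,0]],[1,[0.039,-0.026,0],[0,0,0]],[1,[0.039,-0.026,0],[0,0,0]],[1,[0.039,-0.026,0],[0,0,0]],[1,[0.039,-0.026,0],[0,0,0]],[1,[0.039,-0.026,0],[0,0,0]],[1,[0.039,-0.026,0],[0,0,0]]]}}

```text
time_s: 0.93
eef_pos: [428.2, -152.3, 205.8]
ee_rot: [-0.0, 0.984, 0.177, -0.0]
force: [0.3, -0.7, -0.2]
grip_width: -0.002
grip_force: 0.0
```

Request:
{"fn": "servo_tool", "kwargs": {"commands": [[1,[0,0,0],[0,0,0.98]],[1,[0,0,0],[0,0,0.98]],[1,[0,0,0],[0,0,0.97]],[1,[0,0,0],[0,1,0]],[1,[0,0,0],[0,1,0]],[1,[0,0,0],[0,1,0]],[1,[0,0,0],[0,1,0]],[1,[0,0,0],[0,1,0]],[1,[0,0,0],[0,1,0]],[1,[0,0,0],[0,1,0]]]}}

```text
time_s: 1.77
eef_pos: [427.3, -154.4, 206.1]
ee_rot: [-0.008, 0.933, 0.023, 0.359]
force: [-0.0, 0.5, -0.4]
grip_width: -0.003
grip_force: 0.0
```

```bash
cat >> h.py <<'E'
def st():
    s=sense(); q=s['ee_rot']; Rm=R.from_quat([q[1],q[2],q[3],q[0]]).as_matrix(); p=s['eef_pos']
    print('t',round(s['time_s'],2),'tcp',p.round(1),'hood',hood(p).round(1),'slope',slope(p).round(1))
    print('axes in hood\n',(HR@Rm).round(3)); print('F',s['force'].round(1),'j',s['joints'].round(3),'w',round(s['grip_width'],2),'gd',grip_depth); return s
E
python3 -c "
from h import *
st()"
```

```text
t 1.77 tcp [ 427.3 -154.4  206.1] hood [-129.3   30.2  206.1] slope [132.2  30.2 204.3]
axes in hood
 [[ 0.742 -0.001  0.67 ]
 [ 0.    -1.    -0.003]
 [ 0.67   0.002 -0.742]]
F [-0.   0.5 -0.4] j [-1.011 -0.155  2.212  0.86   0.879  0.008] w -0.0 gd 18.700000000000003
```

Request:
{"fn": "servo_tool", "kwargs": {"commands": [[1,[0,-0.01,0],[0,1,0]],[1,[0,-0.01,0],[0,1,0]],[1,[0,-0.01,0],[0,1,0]],[1,[0,0,0],[0,0.8,0]],[1,[0,0,0],[0,0,0]]]}}

```text
time_s: 2.18
eef_pos: [425.0, -123.6, 204.1]
ee_rot: [-0.015, 0.845, 0.019, 0.534]
force: [-0.5, 0.1, 0.1]
grip_width: 0.0
grip_force: 0.0
```

```bash
python3 -c "
from h import *
st()"
```

```text
t 2.18 tcp [ 425.  -123.6  204.1] hood [-130.1   61.   204.1] slope [130.   61.  204.1]
axes in hood
 [[ 0.429 -0.002  0.903]
 [-0.005 -1.    -0.   ]
 [ 0.903 -0.004 -0.429]]
F [-0.5  0.1  0.1] j [-1.23  -0.148  2.514  1.438  1.062 -0.689] w 0.0 gd 18.700000000000003
```

Request:
{"fn": "servo_tool", "kwargs": {"commands": [[1,[0,0,0.03],[0,0,0]],[1,[0,0,0.03],[0,0,0]],[1,[0,0,0.024],[0,0,0]],[1,[-0.02,0,0],[0,0,0]],[1,[-0.02,0,0],[0,0,0]],[1,[-0.02,0,0],[0,0,0]],[1,[-0.02,0,0],[0,0,0]],[1,[-0.016,0,0],[0,0,0]],[1,[0,0,0],[0,0,0]]]}}

```text
time_s: 2.93
eef_pos: [460.2, -122.2, 80.9]
ee_rot: [-0.016, 0.846, 0.02, 0.532]
force: [0.9, 0.8, 0.2]
grip_width: 0.0
grip_force: 0.0
```

```bash
python3 -c "
from h import *
st()"
```

```text
t 2.93 tcp [ 460.2 -122.2   80.9] hood [-94.9  60.7  80.9] slope [ 33.2  60.7 120.2]
axes in hood
 [[ 0.433  0.001  0.901]
 [-0.005 -1.     0.003]
 [ 0.901 -0.006 -0.433]]
F [0.9 0.8 0.2] j [-1.068  0.43   2.523  1.928  1.049 -1.368] w 0.0 gd 18.700000000000003
```

Request:
{"fn": "servo_tool", "kwargs": {"commands": [[1,[0,0,0.02],[0,0,0]],[1,[0,0,0.02],[0,0,0]],[1,[0,0,0.02],[0,0,0]],[1,[0,0,0.02],[0,0,0]],[1,[0,0,0.018],[0,0,0]],[1,[0,0,0],[0,0,0]]]}}

```text
time_s: 3.43
eef_pos: [552.0, -117.1, 41.6]
ee_rot: [-0.015, 0.845, 0.023, 0.535]
force: [-0.1, -0.2, -0.1]
grip_width: -0.002
grip_force: 0.0
```

Request:
{"fn": "servo_tool", "kwargs": {"commands": [[1,[0.004,0,0],[0,0,0]],[1,[0.004,0,0],[0,0,0]],[1,[0.004,0,0],[0,0,0]],[1,[0.004,0,0],[0,0,0]],[1,[0.004,0,0],[0,0,0]],[1,[0.004,0,0],[0,0,0]],[1,[0,0,0],[0,0,0]]]}}

```text
time_s: 4.02
eef_pos: [559.5, -117.7, 63.5]
ee_rot: [-0.013, 0.845, 0.021, 0.534]
force: [0.2, -0.6, -0.1]
grip_width: -0.003
grip_force: 0.0
```

```bash
python3 -c "
from h import *
st()
shot('top','top1'); shot('scene','scene1')"
```

```text
t 4.02 tcp [ 559.5 -117.7   63.5] hood [ 4.6 60.2 63.5] slope [59.5 60.2 22.7]
axes in hood
 [[ 0.429 -0.     0.903]
 [ 0.    -1.    -0.   ]
 [ 0.903  0.    -0.429]]
F [ 0.2 -0.6 -0.1] j [-0.76   0.552  2.286  2.19   0.933 -1.299] w -0.0 gd 18.700000000000003
```

View pics/scene1.png

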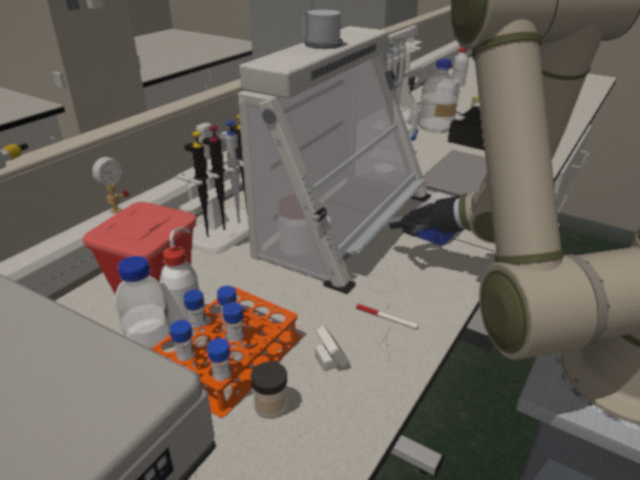

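The picture shows the gripper tip at the lip near (395,225), with no clear sign yet that the window has moved. I'll compare lip depths before and after.

```bash
python3 - <<'E'
from h import *
for f in('top0','top1'):
    c=dict(np.load(f'pics/{f}.npz'));P=cloud(c);T=slope(P)
    for u in (335,350,365,385,420,480):
        m=[i for i in range(220,270) if 25<T[i,u,2]<70 and P[i,u,2]>50]
        print(f,u,[(i,*T[i,u].round(0)) for i in m[-4:]])
ims=[]
for f in('scene1','top1'):
    c=dict(np.load(f'pics/{f}.npz'))
    pts=[(230,290),(230,40),(40,40),(40,290)]
    src=np.float32([proj(c,unslope(a,b,18)) for a,b in pts]); dst=np.float32([(0,0),(400,0),(400,304),(0,304)])
    ims.append(cv2.warpPerspective(c['pixels'][:,:,::-1],cv2.getPerspectiveTransform(src,dst),(400,304),flags=cv2.INTER_CUBIC))
cv2.imwrite('pics/rect1.png',np.hstack(ims))
E
```

```text
top0 335 [(255, np.float64(68.0), np.float64(172.0), np.float64(38.0)), (256, np.float64(67.0), np.float64(173.0), np.float64(39.0)), (257, np.float64(69.0), np.float64(173.0), np.float64(43.0)), (258, np.float64(64.0), np.float64(173.0), np.float64(43.0))]
top0 350 [(255, np.float64(66.0), np.float64(140.0), np.float64(38.0)), (256, np.float64(68.0), np.float64(140.0), np.float64(43.0)), (257, np.float64(66.0), np.float64(140.0), np.float64(44.0)), (258, np.float64(64.0), np.float64(140.0), np.float64(45.0))]
top0 365 [(254, np.float64(69.0), np.float64(107.0), np.float64(40.0)), (255, np.float64(72.0), np.float64(107.0), np.float64(44.0)), (256, np.float64(65.0), np.float64(107.0), np.float64(43.0)), (257, np.float64(64.0), np.float64(107.0), np.float64(45.0))]
top0 385 [(251, np.float64(69.0), np.float64(63.0), np.float64(35.0)), (252, np.float64(71.0), np.float64(63.0), np.float64(40.0)), (254, np.float64(69.0), np.float64(64.0), np.float64(43.0)), (255, np.float64(64.0), np.float64(63.0), np.float64(42.0))]
top0 420 [(250, np.float64(72.0), np.float64(-13.0), np.float64(40.0)), 
[... 1295 characters left out ...]
62, np.float64(74.0), np.float64(67.0), np.float64(67.0)), (263, np.float64(72.0), np.float64(67.0), np.float64(68.0)), (264, np.float64(69.0), np.float64(67.0), np.float64(69.0))]
top1 420 [(250, np.float64(67.0), np.float64(-14.0), np.float64(37.0)), (251, np.float64(69.0), np.float64(-14.0), np.float64(41.0)), (252, np.float64(68.0), np.float64(-13.0), np.float64(42.0)), (253, np.float64(65.0), np.float64(-13.0), np.float64(44.0))]
top1 480 [(247, np.float64(73.0), np.float64(-144.0), np.float64(42.0)), (248, np.float64(66.0), np.float64(-146.0), np.float64(41.0)), (249, np.float64(65.0), np.float64(-146.0), np.float64(43.0)), (250, np.float64(63.0), np.float64(-146.0), np.float64(43.0))]
```

View pics/rect1.png

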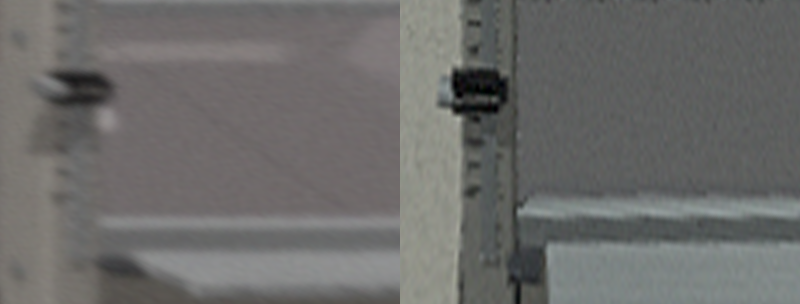

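```bash
python3 - <<'E'
from h import *
c=dict(np.load('pics/top1.npz'));P=cloud(c);T=slope(P); print(proj(c,unslope(59.5,60.2,22.7)))
for u in (380,386,392,398):
    print(u,[(i,*T[i,u].round(0).astype(int)) for i in range(236,276,2)])
for f in('scene1','top1'):
    c=dict(np.load(f'pics/{f}.npz')); u,v=map(int,proj(c,unslope(60,60,30)))
    a=c['pixels'][v-35:v+45,u-55:u+65,::-1]; cv2.imwrite(f'pics/z_{f}.png',cv2.resize(a,None,fx=3.3,fy=3.3,interpolation=cv2.INTER_CUBIC))
cv2.imwrite('pics/z.png',np.hstack([cv2.imread(f'pics/z_{f}.png') for f in('scene1','top1')]))
E
```

```text
[np.float64(385.0676156636829), np.float64(248.56192378091532)]
380 [(236, np.int64(86), np.int64(71), np.int64(6)), (238, np.int64(86), np.int64(72), np.int64(11)), (240, np.int64(75), np.int64(71), np.int64(10)), (242, np.int64(68), np.int64(71), np.int64(10)), (244, np.int64(67), np.int64(71), np.int64(15)), (246, np.int64(71), np.int64(72), np.int64(23)), (248, np.int64(72), np.int64(73), np.int64(29)), (250, np.int64(70), np.int64(73), np.int64(33)), (252, np.int64(68), np.int64(74), np.int64(36)), (254, np.int64(74), np.int64(75), np.int64(45)), (256, np.int64(62), np.int64(74), np.int64(43)), (258, np.int64(-2), np.int64(66), np.int64(7)), (260, np.int64(-1), np.int64(67), np.int64(13)), (262, np.int64(-3), np.int64(67), np.int64(18)), (264, np.int64(-3), np.int64(68), np.int64(23)), (266, np.int64(-11), np.int64(67), np.int64(23)), (268, np.int64(-12), np.int64(68), np.int64(29)), (270, np.int64(-17), np.int64(68), np.int64(31)), (272, np.int64(-13), np.int64(69), np.int64(39)), (274, np.int64(-17), np.int64(69), np.int64(41))]
386 [(236, np.int64(86), np.int64(58), np.int64(
[... 2203 characters left out ...]
np.int64(23)), (248, np.int64(67), np.int64(33), np.int64(28)), (250, np.int64(65), np.int64(33), np.int64(32)), (252, np.int64(68), np.int64(34), np.int64(39)), (254, np.int64(68), np.int64(35), np.int64(45)), (256, np.int64(1), np.int64(24), np.int64(7)), (258, np.int64(-3), np.int64(24), np.int64(9)), (260, np.int64(-8), np.int64(24), np.int64(12)), (262, np.int64(-6), np.int64(25), np.int64(19)), (264, np.int64(-9), np.int64(25), np.int64(23)), (266, np.int64(-7), np.int64(26), np.int64(29)), (268, np.int64(-14), np.int64(26), np.int64(30)), (270, np.int64(-12), np.int64(27), np.int64(37)), (272, np.int64(-17), np.int64(27), np.int64(39)), (274, np.int64(66), np.int64(42), np.int64(94))]
```

View pics/z.png

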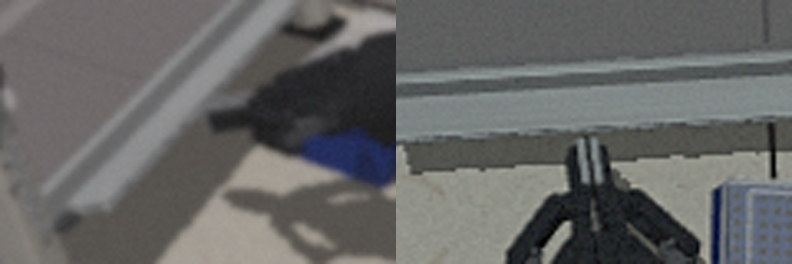

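In the crop the fingertips (top view, around crop (590,145)) end short of the lip edge. I'll measure the tip from the scene camera as well.

```bash
python3 - <<'E'
from h import *
a=dict(np.load('pics/scene0.npz'));c=dict(np.load('pics/scene1.npz'));T=slope(cloud(c));g=c['pixels'].astype(int)
k=(g.max(2)<75)&(abs(T[...,1]-60)<25)&(T[...,2]<150)&(T[...,2]>0)&(T[...,0]>30)&(T[...,0]<110)
q=T[k]; print(k.sum(), q.min(0),q.max(0))
q=q[q[:,2].argsort()]; print(q[:30].round(0))
c=dict(np.load('pics/top1.npz'));T=slope(cloud(c))
m=(abs(T[...,1]-60)<16)&(T[...,2]>47)&(T[...,2]<140)&(T[...,0]>50)
for v in range(256,268,2):
  print(v,[(u,*T[v,u].round(0).astype(int)) for u in range(376,400,2) if m[v,u]])
st()
E
```

```text
309 [43.18246533 35.1797074  49.45712695] [ 78.78890881  84.70446015 149.74368814]
[[52. 65. 49.]
 [55. 65. 51.]
 [48. 67. 52.]
 [48. 68. 55.]
 [62. 69. 55.]
 [64. 69. 56.]
 [61. 73. 56.]
 [53. 74. 57.]
 [48. 67. 57.]
 [56. 74. 58.]
 [56. 70. 58.]
 [53. 73. 58.]
 [47. 67. 59.]
 [61. 75. 60.]
 [65. 73. 60.]
 [60. 72. 61.]
 [56. 76. 61.]
 [64. 76. 61.]
 [60. 79. 61.]
 [58. 70. 62.]
 [55. 73. 62.]
 [53. 76. 63.]
 [57. 73. 63.]
 [63. 76. 64.]
 [52. 74. 64.]
 [62. 72. 64.]
 [66. 76. 65.]
 [55. 74. 65.]
 [57. 74. 66.]
 [65. 69. 67.]]
256 []
258 [(384, np.int64(69), np.int64(67), np.int64(54)), (386, np.int64(69), np.int64(63), np.int64(54)), (388, np.int64(68), np.int64(58), np.int64(53)), (390, np.int64(71), np.int64(54), np.int64(55))]
260 [(382, np.int64(68), np.int64(72), np.int64(58)), (384, np.int64(69), np.int64(68), np.int64(58)), (386, np.int64(72), np.int64(64), np.int64(61)), (388, np.int64(71), np.int64(59), np.int64(61)), (390, np.int64(72), np.int64(55), np.int64(61)), (392, np.int64(70), np.int64(51), np.int64(60))]
262 [(382, np.int64(66), np.int64(72), np.int64(61)), (384,
[... 495 characters left out ...]
 np.int64(68), np.int64(52), np.int64(69)), (394, np.int64(65), np.int64(47), np.int64(68))]
266 [(382, np.int64(68), np.int64(74), np.int64(73)), (384, np.int64(67), np.int64(69), np.int64(72)), (386, np.int64(71), np.int64(65), np.int64(75)), (388, np.int64(72), np.int64(61), np.int64(76)), (390, np.int64(67), np.int64(56), np.int64(73)), (392, np.int64(69), np.int64(52), np.int64(75)), (394, np.int64(66), np.int64(48), np.int64(74))]
t 4.12 tcp [ 559.2 -117.5   62.7] hood [ 4.2 60.4 62.7] slope [58.6 60.4 22.7]
axes in hood
 [[ 0.43  -0.     0.903]
 [-0.    -1.    -0.   ]
 [ 0.903 -0.    -0.43 ]]
F [-0.3 -0.6 -0.1] j [-0.76   0.554  2.287  2.191  0.934 -1.3  ] w -0.0 gd 18.700000000000003
```

Both cameras put the fingertips about 28 mm behind the reported TCP along tool z, while the other two axes agree. I'll allow for that: back down, go in another 30 mm, then push up.

Request:
{"fn": "servo_tool", "kwargs": {"commands": [[1,[-0.01,0,0],[0,0,0]],[1,[-0.01,0,0],[0,0,0]],[1,[0,0,0.015],[0,0,0]],[1,[0,0,0.015],[0,0,0]],[1,[0,0,0],[0,0,0]],[1,[0.004,0,0],[0,0,0]],[1,[0.004,0,0],[0,0,0]],[1,[0.003,0,0],[0,0,0]],[1,[0.003,0,0],[0,0,0]],[1,[0,0,0],[0,0,0]]]}}

```text
time_s: 4.95
eef_pos: [583.6, -116.2, 44.9]
ee_rot: [-0.013, 0.845, 0.021, 0.534]
force: [0.3, -0.6, -0.7]
grip_width: -0.002
grip_force: 0.1
```

Request:
{"fn": "servo_tool", "kwargs": {"commands": [[1,[0.003,0,0],[0,0,0]],[1,[0.003,0,0],[0,0,0]],[1,[0.003,0,0],[0,0,0]],[1,[0.003,0,0],[0,0,0]],[1,[0.003,0,0],[0,0,0]]]}}

```text
time_s: 5.37
eef_pos: [590.1, -115.8, 57.9]
ee_rot: [-0.014, 0.845, 0.021, 0.534]
force: [-3.6, -0.0, -1.9]
grip_width: 0.004
grip_force: 1.7
```

```bash
cat >> h.py <<'E'
def lip(c):
    T=slope(cloud(c)); k=(T[...,2]>18)&(T[...,2]<40)&(((T[...,1]>110)&(T[...,1]<185))|((T[...,1]<0)&(T[...,1]>-60)))&(T[...,0]>55)&(T[...,0]<230)
    return np.median(T[k],0).round(1),k.sum()
E
python3 -c "
from h import *
st()
print(lip(dict(np.load('pics/top0.npz')))); print(lip(shot('top','top2')))"
```

```text
t 5.37 tcp [ 590.1 -115.8   57.9] hood [35.2 60.5 57.9] slope [67.4 60.5 -7.4]
axes in hood
 [[ 0.43  -0.     0.903]
 [-0.001 -1.     0.   ]
 [ 0.903 -0.001 -0.43 ]]
F [-3.6 -0.  -1.9] j [-0.693  0.59   2.208  2.237  0.891 -1.272] w 0.0 gd 18.700000000000003
(array([ 69.2, 119.5,  29.3]), np.int64(502))
(array([ 87.8, 117.3,  29.2]), np.int64(521))
```

Request:
{"fn": "servo_tool", "kwargs": {"commands": [[1,[0.005,0,0],[0,0,0]],[1,[0.007,0,0],[0,0,0]],[1,[0.008,0,0],[0,0,0]],[1,[0.008,0,0],[0,0,0]],[1,[0.008,0,0],[0,0,0]],[1,[0.008,0,0],[0,0,0]],[1,[0.008,0,0],[0,0,0]],[1,[0.008,0,0],[0,0,0]],[1,[0.006,0,0],[0,0,0]],[1,[0.004,0,0],[0,0,0]]]}}

```text
time_s: 6.25
eef_pos: [620.5, -114.2, 122.0]
ee_rot: [-0.014, 0.845, 0.022, 0.534]
force: [-3.7, -0.5, -2.0]
grip_width: -0.002
grip_force: 1.8
```

```bash
python3 - <<'E'
from h import *
st(); print(lip(shot('top','top3'))); shot('scene','scene3')
ims=[]
for f in('scene3','top3'):
    c=dict(np.load(f'pics/{f}.npz'))
    pts=[(230,290),(230,170),(40,170),(40,290)]
    src=np.float32([proj(c,unslope(a,b,18)) for a,b in pts]); dst=np.float32([(0,0),(360,0),(360,570),(0,570)])
    im=cv2.warpPerspective(c['pixels'][:,:,::-1],cv2.getPerspectiveTransform(src,dst),(360,570),flags=cv2.INTER_CUBIC)
    for k in range(40,231,10): cv2.line(im,(0,int((230-k)*3)),(8 if k%50 else 20,int((230-k)*3)),(0,0,255),1)
    ims.append(im)
cv2.imwrite('pics/rect3.png',np.hstack(ims))
E
```

```text
t 6.25 tcp [ 620.5 -114.2  122. ] hood [ 65.6  60.6 122. ] slope [138.3  60.6  -8. ]
axes in hood
 [[ 0.429  0.     0.903]
 [ 0.    -1.     0.   ]
 [ 0.903  0.    -0.429]]
F [-3.7 -0.5 -2. ] j [-0.637  0.443  2.126  2.124  0.74  -1.036] w -0.0 gd 18.700000000000003
(array([158.5, 117. ,  29. ]), np.int64(559))
```

View pics/rect3.png

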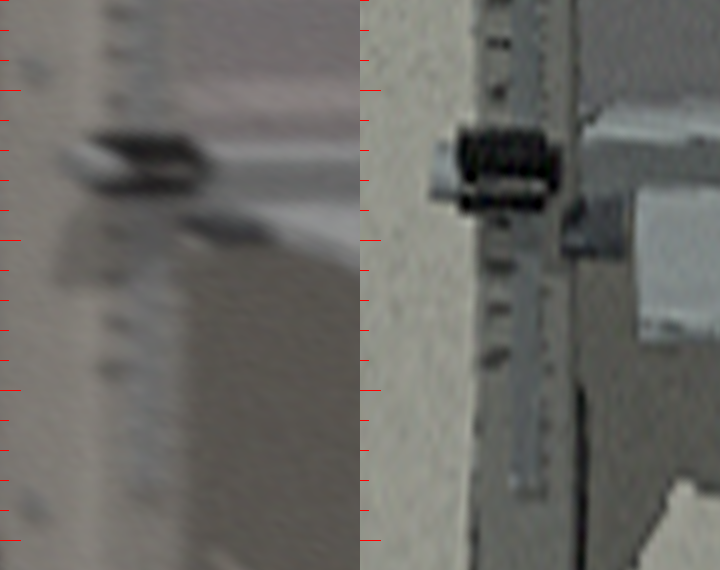

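The left half shows the blade's front-face centre at row 233 and the tab's white line at row 175. The right half shows 237 and 183. About 19 mm is left.

Request:
{"fn": "servo_tool", "kwargs": {"commands": [[1,[0.004,0,0],[0,0,0]],[1,[0.004,0,0],[0,0,0]],[1,[0.004,0,0],[0,0,0]],[1,[0.003,0,0],[0,0,0]],[1,[0.002,0,0],[0,0,0]],[1,[0.001,0,0],[0,0,0]],[1,[0,0,0],[0,0,0]],[1,[0,0,0],[0,0,0]],[1,[0,0,0],[0,0,0]],[1,[0,0,0],[0,0,0]]]}}

```text
time_s: 7.18
eef_pos: [628.2, -114.2, 137.6]
ee_rot: [-0.014, 0.845, 0.021, 0.534]
force: [0.5, 0.4, -0.5]
grip_width: 0.001
grip_force: 0.0
```

```bash
cat > rect.py <<'E'
from h import *
import sys
n=sys.argv[1]
st(); print(lip(shot('top','top'+n))); shot('scene','scene'+n)
ims=[]
for f in('scene'+n,'top'+n):
    c=dict(np.load(f'pics/{f}.npz'))
    pts=[(230,290),(230,170),(40,170),(40,290)]
    src=np.float32([proj(c,unslope(a,b,18)) for a,b in pts]); dst=np.float32([(0,0),(360,0),(360,570),(0,570)])
    im=cv2.warpPerspective(c['pixels'][:,:,::-1],cv2.getPerspectiveTransform(src,dst),(360,570),flags=cv2.INTER_CUBIC)[:330]
    for k in range(120,231,10): cv2.line(im,(0,int((230-k)*3)),(8 if k%50 else 20,int((230-k)*3)),(0,0,255),1)
    ims.append(im)
cv2.imwrite(f'pics/rect{n}.png',np.hstack(ims))
E
python3 rect.py 4
```

```text
t 7.18 tcp [ 628.2 -114.2  137.6] hood [ 73.3  60.2 137.6] slope [155.7  60.2  -8.3]
axes in hood
 [[ 0.429 -0.     0.903]
 [-0.    -1.     0.   ]
 [ 0.903 -0.    -0.429]]
F [ 0.5  0.4 -0.5] j [-0.625  0.415  2.101  2.086  0.706 -0.971] w 0.0 gd 18.700000000000003
(array([176.1, 117.3,  29.5]), np.int64(582))
```

View pics/rect4.png

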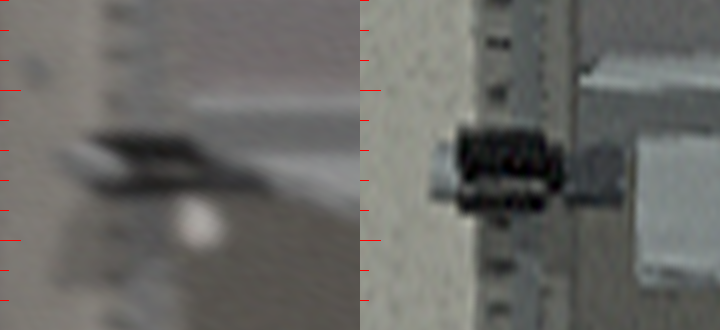

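Blade and tab now match to within about 1-2 mm: right half rows 140-205 against 128-212, left half front centres about 180 against 175. I'll add a final 1.5 mm nudge, hold, then back out.

Request:
{"fn": "servo_tool", "kwargs": {"commands": [[1,[0.0015,0,0],[0,0,0]],[1,[0,0,0],[0,0,0]],[1,[0,0,0],[0,0,0]],[1,[0,0,0],[0,0,0]],[1,[0,0,0],[0,0,0]],[1,[0,0,0],[0,0,0]],[1,[-0.005,0,0],[0,0,0]],[1,[-0.008,0,0],[0,0,0]],[1,[-0.008,0,0],[0,0,0]],[1,[0,0,0],[0,0,0]]]}}

```text
time_s: 8.12
eef_pos: [618.9, -114.1, 118.4]
ee_rot: [-0.014, 0.846, 0.021, 0.533]
force: [0.6, 0.4, -0.6]
grip_width: 0.004
grip_force: 0.0
```

Request:
{"fn": "servo_tool", "kwargs": {"commands": [[1,[0,0,-0.03],[0,0,0]],[1,[0,0,-0.04],[0,0,0]],[1,[0,0,-0.04],[0,0,0]],[1,[0,0,-0.02],[0,0,0]],[1,[0,0,0],[0,-1,0]],[1,[0,0,0],[0,-1,0]],[1,[0,0,0],[0,-1,0]],[1,[0,0,0],[0,-1,0]],[1,[0,0,0],[0,-1,0]],[1,[0,0,0],[0,-0.9,0]]]}}

```text
time_s: 8.95
eef_pos: [502.6, -114.4, 173.2]
ee_rot: [-0.02, 0.945, 0.03, 0.325]
force: [-0.6, -0.2, -0.4]
grip_width: 0.002
grip_force: 0.0
```

```bash
python3 rect.py 5; python3 - <<'E'
from h import *
c=dict(np.load('pics/top5.npz'));Q=cloud(c).reshape(-1,3)
k=(Q[:,0]>400)&(Q[:,0]<535)&(Q[:,1]>-350)&(Q[:,1]<-180)&(Q[:,2]>68)&(Q[:,2]<90)
q=Q[k]; r=cv2.minAreaRect(q[:,:2].astype(np.float32)); print('box',hood(q.mean(0)),r)
E
```

```text
t 8.95 tcp [ 502.6 -114.4  173.2] hood [-52.1  66.3 173.2] slope [135.   66.3 120.4]
axes in hood
 [[ 0.789  0.019  0.615]
 [ 0.004 -1.     0.026]
 [ 0.615 -0.018 -0.788]]
F [-0.6 -0.2 -0.4] j [-0.709  0.047  2.087  0.79   0.672  0.249] w 0.0 gd 18.700000000000003
(array([176.9, 118. ,  29.3]), np.int64(579))
box [-95.78968486 -89.47665342  78.44047323] ((466.4884338378906, -271.04205322265625), (119.62980651855469, 83.65692901611328), 85.72962188720703)
```

The window is holding at +107.7 mm. Next I'll move behind the box with the fingers half open.

Request:
{"fn": "servo_tool", "kwargs": {"commands": [[0,[-0.021,0.0306,-0.011],[0,0,0]],[0,[-0.021,0.0306,-0.011],[0,0,0]],[0,[-0.021,0.0306,-0.011],[0,0,0]],[0,[-0.021,0.0306,-0.011],[0,0,0]],[0,[-0.021,0.0306,-0.011],[0,0,0]],[0,[0,0,0],[0,0,0]]]}}

```text
time_s: 9.55
eef_pos: [394.7, -279.9, 147.7]
ee_rot: [-0.018, 0.944, 0.027, 0.328]
force: [0.9, -0.4, 0.0]
grip_width: 0.502
grip_force: 0.0
```

```bash
python3 -c "
from h import *
st()"
```

```text
t 9.55 tcp [ 394.7 -279.9  147.7] hood [-168.2  -93.6  147.7] slope [ 62.8 -93.6 214.8]
axes in hood
 [[ 0.784  0.013  0.62 ]
 [-0.001 -1.     0.021]
 [ 0.621 -0.017 -0.784]]
F [ 0.9 -0.4  0. ] j [-1.248  0.124  2.088  0.84   0.945 -0.252] w 0.5 gd 18.700000000000003
```

Request:
{"fn": "servo_tool", "kwargs": {"commands": [[0,[-0.017,-0.001,0.0214],[0,0,0]],[0,[-0.017,-0.001,0.0214],[0,0,0]],[0,[-0.017,-0.001,0.0214],[0,0,0]],[0,[-0.017,-0.001,0.0214],[0,0,0]],[0,[-0.016,0,0.0214],[0,0,0]],[0,[0,0,0],[0,0,0]]]}}

```text
time_s: 10.05
eef_pos: [395.6, -265.7, 8.5]
ee_rot: [-0.023, 0.945, 0.028, 0.326]
force: [0.2, 0.8, 0.1]
grip_width: 0.502
grip_force: 0.0
```

```bash
python3 -c "
from h import *
st(); shot('top','top6')"
```

```text
t 10.05 tcp [ 395.6 -265.7    8.5] hood [-166.6  -79.3    8.5] slope [-62.7 -79.3 154.6]
axes in hood
 [[ 0.787  0.018  0.616]
 [-0.001 -1.     0.031]
 [ 0.617 -0.025 -0.787]]
F [0.2 0.8 0.1] j [-1.232  0.441  2.207  1.184  0.704 -0.74 ] w 0.5 gd 18.700000000000003
```

View pics/top6.png

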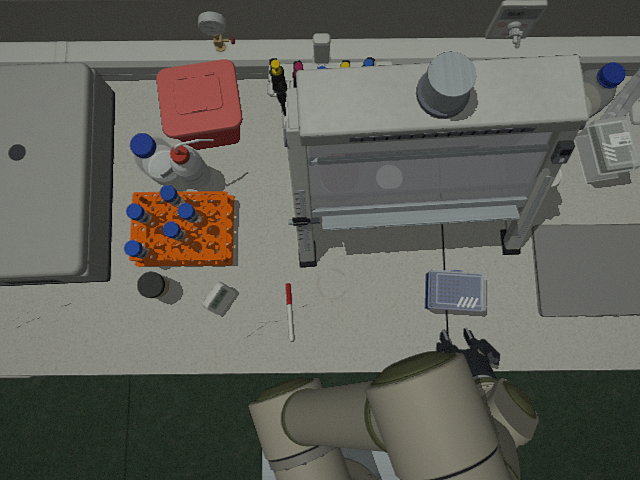

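The window is up, and the finger tips at about (443,336) and (488,338) are behind the box, whose centre is at (456,292). I'll check the lateral centring.

```bash
python3 - <<'E'
from h import *
c=dict(np.load('pics/top6.npz'));H=hood(cloud(c));g=c['pixels'].astype(int)
for v in range(328,348,3):
    print(v,[(u,*H[v,u].round(0).astype(int)) for u in range(434,504,4) if H[v,u,2]>12])
E
```

```text
328 [(466, np.int64(-179), np.int64(-106), np.int64(43))]
331 [(442, np.int64(-183), np.int64(-53), np.int64(40)), (466, np.int64(-186), np.int64(-104), np.int64(48)), (470, np.int64(-186), np.int64(-113), np.int64(48))]
334 [(442, np.int64(-189), np.int64(-51), np.int64(45)), (446, np.int64(-190), np.int64(-59), np.int64(51)), (466, np.int64(-192), np.int64(-102), np.int64(51)), (470, np.int64(-193), np.int64(-111), np.int64(52))]
337 [(442, np.int64(-195), np.int64(-48), np.int64(58)), (446, np.int64(-196), np.int64(-55), np.int64(63)), (466, np.int64(-199), np.int64(-102), np.int64(48)), (470, np.int64(-199), np.int64(-107), np.int64(64))]
340 [(442, np.int64(-201), np.int64(-46), np.int64(63)), (446, np.int64(-202), np.int64(-52), np.int64(76)), (466, np.int64(-205), np.int64(-101), np.int64(51)), (470, np.int64(-205), np.int64(-105), np.int64(69)), (474, np.int64(-205), np.int64(-112), np.int64(74)), (478, np.int64(-206), np.int64(-122), np.int64(69)), (482, np.int64(-206), np.int64(-127), np.int64(82))]
343 [(434, np.int64(-170), np.int64(208), np.int64(1218)), (438, np.int64(-
[... 339 characters left out ...]
int64(80)), (482, np.int64(-212), np.int64(-125), np.int64(84)), (486, np.int64(-212), np.int64(-132), np.int64(89))]
346 [(438, np.int64(-213), np.int64(-31), np.int64(90)), (442, np.int64(-214), np.int64(-42), np.int64(78)), (446, np.int64(-214), np.int64(-49), np.int64(81)), (450, np.int64(-214), np.int64(-55), np.int64(94)), (454, np.int64(-214), np.int64(-63), np.int64(94)), (470, np.int64(-218), np.int64(-105), np.int64(62)), (474, np.int64(-217), np.int64(-104), np.int64(98)), (478, np.int64(-218), np.int64(-119), np.int64(75)), (482, np.int64(-219), np.int64(-127), np.int64(74)), (486, np.int64(-218), np.int64(-130), np.int64(93)), (490, np.int64(-219), np.int64(-139), np.int64(93))]
```

Request:
{"fn": "servo_tool", "kwargs": {"commands": [[0,[-0.0037,0.009,0.0047],[0,0,0]],[0,[0.0079,0.0002,0.0062],[0,0,0]],[0,[0.0079,0.0002,0.0062],[0,0,0]],[0,[0.0047,0.0001,0.0037],[0,0,0]],[0,[0.0047,0.0001,0.0037],[0,0,0]],[0,[0.0063,0.0001,0.005],[0,0,0]],[0,[0.0079,0.0002,0.0062],[0,0,0]],[0,[0.0079,0.0002,0.0062],[0,0,0]],[0,[0.0079,0.0002,0.0062],[0,0,0]],[0,[0.0079,0.0002,0.0062],[0,0,0]]]}}

```text
time_s: 10.93
eef_pos: [478.4, -272.4, 5.8]
ee_rot: [-0.021, 0.945, 0.03, 0.326]
force: [-3.7, 0.4, 2.8]
grip_width: 0.503
grip_force: 1.6
```

```bash
cat >> h.py <<'E'
def box(c,lo=66,hi=95):
    H=hood(cloud(c)).reshape(-1,3); k=(H[:,0]>-140)&(H[:,0]<140)&(H[:,1]>-180)&(H[:,1]<0)&(H[:,2]>lo)&(H[:,2]<hi)
    q=H[k]; print('box',k.sum(),q.min(0).round(0),q.max(0).round(0),cv2.minAreaRect(q[:,:2].astype(np.float32)))
E
python3 -c "
from h import *
st(); box(shot('top','top7'),70,86)"
```

```text
t 10.93 tcp [ 478.4 -272.4    5.8] hood [-84.2 -90.3   5.8] slope [-30.3 -90.3  78.8]
axes in hood
 [[ 0.787  0.02   0.617]
 [ 0.004 -1.     0.028]
 [ 0.617 -0.02  -0.787]]
F [-3.7  0.4  2.8] j [-1.037  0.525  2.039  1.212  0.64  -0.564] w 0.5 gd 18.700000000000003
box 2265 [-139. -149.   70.] [-13. -21.  86.] ((-77.0158920288086, -84.8206787109375), (126.75448608398438, 125.56932067871094), 1.3718918561935425)
```

Request:
{"fn": "servo_tool", "kwargs": {"commands": [[0,[0.0079,0.0002,0.0062],[0,0,0]],[0,[0.0079,0.0002,0.0062],[0,0,0]],[0,[0.0079,0.0002,0.0062],[0,0,0]],[0,[0.0079,0.0002,0.0062],[0,0,0]],[0,[0.0079,0.0002,0.0062],[0,0,0]],[0,[0.0079,0.0002,0.0062],[0,0,0]],[0,[0.0079,0.0002,0.0062],[0,0,0]],[0,[0.0079,0.0002,0.0062],[0,0,0]],[0,[0.0063,0.0001,0.005],[0,0,0]],[0,[0,0,0],[0,0,0]]]}}

```text
time_s: 11.82
eef_pos: [567.0, -267.7, 5.6]
ee_rot: [-0.021, 0.945, 0.031, 0.326]
force: [0.4, 0.1, 0.5]
grip_width: 0.504
grip_force: 0.0
```

```bash
python3 -c "
from h import *
st(); c=shot('top','top8'); print(lip(c)); box(c,70,86)
H=hood(cloud(c)); 
for u in (436,444,452,470,476): print(u,[(v,*H[v,u].round(0).astype(int)) for v in range(206,276,5)])"
```

```text
t 11.82 tcp [ 567.  -267.7    5.6] hood [  4.4 -90.    5.6] slope [  7.  -90.   -1.6]
axes in hood
 [[ 0.787  0.021  0.617]
 [ 0.004 -1.     0.028]
 [ 0.617 -0.019 -0.786]]
F [0.4 0.1 0.5] j [-0.866  0.613  1.849  1.162  0.585 -0.336] w 0.5 gd 18.700000000000003
(array([176.4, -17.4,  29.4]), np.int64(785))
box 1605 [ -64. -150.   70.] [ 51. -22.  86.] ((-6.779411315917969, -85.70889282226562), (115.09782409667969, 127.64131164550781), 0.11074098944664001)
436 [(206, np.int64(69), np.int64(-36), np.int64(173)), (211, np.int64(60), np.int64(-37), np.int64(166)), (216, np.int64(48), np.int64(-34), np.int64(173)), (221, np.int64(37), np.int64(-32), np.int64(181)), (226, np.int64(46), np.int64(-54), np.int64(78)), (231, np.int64(35), np.int64(-53), np.int64(78)), (236, np.int64(24), np.int64(-52), np.int64(78)), (241, np.int64(12), np.int64(-51), np.int64(79)), (246, np.int64(1), np.int64(-50), np.int64(79)), (251, np.int64(-8), np.int64(-52), np.int64(64)), (256, np.int64(-11), np.int64(-64), np.int64(3)), (261, np.int64(-170), np.int64(208), np.int64(1218)), (266, np.int64(-43), np.int
[... 2250 characters left out ...]
, np.int64(-120), np.int64(166)), (211, np.int64(54), np.int64(-116), np.int64(173)), (216, np.int64(43), np.int64(-115), np.int64(175)), (221, np.int64(34), np.int64(-115), np.int64(171)), (226, np.int64(55), np.int64(-166), np.int64(0)), (231, np.int64(29), np.int64(-141), np.int64(80)), (236, np.int64(18), np.int64(-140), np.int64(77)), (241, np.int64(7), np.int64(-138), np.int64(79)), (246, np.int64(-4), np.int64(-137), np.int64(78)), (251, np.int64(-5), np.int64(-159), np.int64(1)), (256, np.int64(-17), np.int64(-157), np.int64(4)), (261, np.int64(-37), np.int64(-133), np.int64(79)), (266, np.int64(-47), np.int64(-135), np.int64(71)), (271, np.int64(-62), np.int64(-122), np.int64(108))]
```

View pics/top8.png

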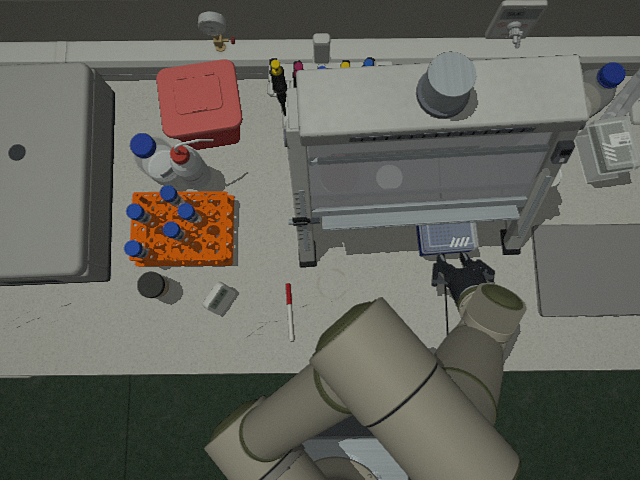

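Box rear edge is at hood x about -9, at image row 250 beneath the lip, and the box is square to the mouth. I'll push about 33 mm more.

Request:
{"fn": "servo_tool", "kwargs": {"commands": [[0,[0.0063,0.0001,0.005],[0,0,0]],[0,[0.0063,0.0001,0.005],[0,0,0]],[0,[0.0063,0.0001,0.005],[0,0,0]],[0,[0.0047,0.0001,0.0037],[0,0,0]],[0,[0.0024,0,0.0019],[0,0,0]],[0,[0,0,0],[0,0,0]],[0,[0,0,0],[0,0,0]],[0,[-0.004,0,-0.0031],[0,0,0]],[0,[-0.0126,0,-0.01],[0,0,0]],[0,[-0.0158,0,-0.0124],[0,0,0]]]}}

```text
time_s: 12.7
eef_pos: [557.2, -268.9, 5.6]
ee_rot: [-0.021, 0.945, 0.03, 0.326]
force: [-0.9, 1.0, -0.3]
grip_width: 0.498
grip_force: 0.0
```

Request:
{"fn": "servo_tool", "kwargs": {"commands": [[0,[-0.0237,0,-0.0186],[0,0,0]],[0,[-0.0237,0,-0.0186],[0,0,0]],[0,[0,0,-0.03],[0,0,0]],[0,[0,0,-0.03],[0,0,0]],[0,[0,0,0],[0,0,0]]]}}

```text
time_s: 13.12
eef_pos: [459.0, -278.5, 55.8]
ee_rot: [-0.018, 0.944, 0.029, 0.327]
force: [0.1, -1.0, 1.0]
grip_width: 0.501
grip_force: 0.0
```

```bash
python3 -c "
from h import *
st(); c=shot('top','top9'); print(lip(c)); shot('scene','scene9')
H=hood(cloud(c)); 
for u in (425,440,455,468): print(u,[(v,*H[v,u].round(0).astype(int)) for v in range(222,256,3)])
a=cv2.imread('pics/scene9.png')[170:300,270:470]; cv2.imwrite('pics/fin.png',cv2.resize(a,None,fx=3.5,fy=3.5,interpolation=cv2.INTER_CUBIC))"
```

```text
t 13.12 tcp [ 459.  -278.5   55.8] hood [-104.   -95.4   55.8] slope [  6.6 -95.4 117.8]
axes in hood
 [[ 0.786  0.017  0.618]
 [ 0.004 -1.     0.023]
 [ 0.618 -0.016 -0.786]]
F [ 0.1 -1.   1. ] j [-1.086  0.394  2.053  1.06   0.713 -0.418] w 0.5 gd 18.700000000000003
(array([176.9, 118. ,  28.8]), np.int64(572))
425 [(222, np.int64(36), np.int64(-10), np.int64(178)), (225, np.int64(50), np.int64(-31), np.int64(75)), (228, np.int64(41), np.int64(-28), np.int64(86)), (231, np.int64(36), np.int64(-29), np.int64(76)), (234, np.int64(29), np.int64(-28), np.int64(78)), (237, np.int64(24), np.int64(-29), np.int64(69)), (240, np.int64(26), np.int64(-39), np.int64(20)), (243, np.int64(22), np.int64(-42), np.int64(0)), (246, np.int64(14), np.int64(-41), np.int64(5)), (249, np.int64(7), np.int64(-40), np.int64(4)), (252, np.int64(0), np.int64(-39), np.int64(6)), (255, np.int64(-7), np.int64(-40), np.int64(1))]
440 [(222, np.int64(35), np.int64(-40), np.int64(179)), (225, np.int64(48), np.int64(-64), np.int64(76)), (228, np.int64(41), np.int64(-62), np.int64(78)), (231, np.int64(34), np.int64(-
[... 931 characters left out ...]
64(-4), np.int64(-111), np.int64(-1)), (255, np.int64(-11), np.int64(-109), np.int64(1))]
468 [(222, np.int64(32), np.int64(-97), np.int64(175)), (225, np.int64(44), np.int64(-125), np.int64(77)), (228, np.int64(37), np.int64(-123), np.int64(80)), (231, np.int64(31), np.int64(-124), np.int64(77)), (234, np.int64(26), np.int64(-126), np.int64(65)), (237, np.int64(27), np.int64(-139), np.int64(18)), (240, np.int64(23), np.int64(-144), np.int64(0)), (243, np.int64(15), np.int64(-142), np.int64(2)), (246, np.int64(8), np.int64(-142), np.int64(0)), (249, np.int64(1), np.int64(-141), np.int64(2)), (252, np.int64(-6), np.int64(-139), np.int64(5)), (255, np.int64(-13), np.int64(-140), np.int64(-1))]
```

The box's rear edge is at hood x about +25 mm along its length, with its top level at 78 mm. The window is unchanged, and the gripper is clear, so I'll hand in.

```bash
python3 -c "
from rig import *
print(finish_job())"
```

```text
the job is handed in; nothing more can be done
None
```

I handed the job in with no verdict returned: by the last camera measurements the window is level with the tab to about 2 mm and the whole tip box is inside by about 25 mm, with the gripper clear at about 13 s; the fingertips sat about 28 mm short of the reported TCP (I allowed for it), and I viewed 12 pictures, two over the limit of 10.

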